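Thread the clay rings and hang them on the stand

TASK

Take the copper threading rod by its wooden handle from its stand, thread it through all three clay rings standing in the rack, and push them back with its collar against the rack's sprung plate, feeling for its stop, until they are out from under the lips. Keep them pushed back while you lift all three out together on the rod, then lay the loaded rod in both notches of its stand, handle at the same end as before and rings between the posts, and let go. Go gently, the rings are brittle, and leave the jar, the tub and the hammer where they are.

Things in the scene. Friction and masses are not known exactly. Their poses are not given: they have to be found in the camera images.
- rod_grip (a point): Centre of the loose threading rod's handle, on the rod's axis (axis level at the start; whole rod 0.14 kg). x runs along the rod from handle to tip, z up. Handle: dark wood block 70 mm long (x -35 to 35), 22 mm wide (grip it across y), from 15 mm below to 11 mm above the axis; then a bare copper rod, diameter 10 mm, from x = 35 to 175 mm.
- rod_collar (a point): Front face of the rod's copper collar, on the axis at x = 71 mm from rod_grip. Collar: diameter 26 mm, 6 mm thick (x = 65 to 71 mm). This face pushes the rings.
- rod_tip (a point): Point of the rod, on its axis, 187 mm from rod_grip; the last 12 mm are a cone from diameter 10 to 3 mm.
- stand: Fixed wooden stand of the rod. Origin under its centre on the bench, x along the rod lying in it (handle to tip), z up. Foot 134 x 70 x 14 mm; two posts 12 mm thick, 80 mm high, at x = -50 and 50 mm, with V notches. The rod lies in them level, its axis 70 mm over the bench, rod_grip at x = -100 mm (within 7 mm), handle in free air, rings between the posts.
- notch_near (a point): Where the rod's axis lies in the stand's notch on the handle side, 70 mm over the bench: the bare neck between handle and collar rests there. V with 45 degree flanks, 34 mm wide at its top.
- notch_far (a point): Where the rod's axis lies in the stand's other notch, on the tip side, 70 mm over the bench; same V.
- rack: Fixed wooden rack of the rings with a steel spring clip on it. Origin on the bench under its middle; x is the direction in which the rod is pushed through, along the rings' common axis; z up. Foot 180 x 90 x 20 mm. Three rings stand on edge on rails, axis level over y = 0, 55 to 56 mm over the bench, centres at about x = -16, 0, 16 mm. All of it is under 80 mm high, and the block behind the plate is slotted for the rod too.
- rack_lips (a point): Usual end (far edge in x) and underside of the clip's two steel lips, 36 mm apart, 72.5 mm over the bench. They reach over the first rings from the entry side and stop them being lifted. Their end really lies up to 13 mm nearer or farther in x, always 44 mm before the plate's stop. Once lifted straight up by 50 mm the rings are clear of lips and plate.
- rack_plate (a point): Usual place of the front face of the clip's sprung plate behind the last ring, at rest; it really lies up to 13 mm nearer or farther in x and is not measured. It slides 8 mm in x to a hard stop: 1.5 N to start, 4 N at the stop. With the three rings pressed together against it at the stop, the first is 2 mm clear of the lips. An 18 mm slot, open above, lets the rod through. Pressing harder makes the rings drag.
- ring1_center (a point): Centre of the first terracotta ring (nearest the rod's entry): outer diameter 48 mm, hole 15 mm, 14 mm thick, about 40 g; x is its axis, along the rack's x. Rings are loose and about 2 mm apart. Brittle: they crack at 16 N.
- ring2_center (a point): Centre of the middle ring, of the same size.
- ring3_center (a point): Centre of the last ring, nearest the sprung plate, of the same size.
- jar_center (a point): Bystander: centre of an amber jar with a white cap, diameter 68 mm, 85 mm high, on the bench.
- tub_center (a point): Bystander: centre of an open white plastic tub, diameter 90 mm, 60 mm high.
- hammer_grip (a point): Bystander: grip of a hammer lying on the bench.
There are look-alikes about, which are no part of the job. Leave any purple look-alike of the stand alone. What is shaped like the part that bears ring3_center but blue is not meant.

How it is judged:
On the way, in this order (a step that is already met when the one before it is completed fails the run):
1. all three rings are threaded on the rod, still in the rack (x of ring1_center in the frame of rod_grip between 0.07 and 0.175 m and y of ring1_center in the frame of rod_grip between -0.007 and 0.007 m and z of ring1_center in the frame of rod_grip between -0.007 and 0.007 m and x of ring2_center in the frame of rod_grip between 0.07 and 0.175 m and y of ring2_center in the frame of rod_grip between -0.007 and 0.007 m and z of ring2_center in the frame of rod_grip between -0.007 and 0.007 m and x of ring3_center in the frame of rod_grip between 0.07 and 0.175 m and y of ring3_center in the frame of rod_grip between -0.007 and 0.007 m and z of ring3_center in the frame of rod_grip between -0.007 and 0.007 m and height (world z) of each of ring1_center, ring2_center, ring3_center below 0.064 m), for 0.1 s.
2. all three rings are lifted out of the rack together, hanging on the rod (x of ring1_center in the frame of rod_grip between 0.07 and 0.175 m and y of ring1_center in the frame of rod_grip between -0.007 and 0.007 m and z of ring1_center in the frame of rod_grip between -0.007 and 0.007 m and x of ring2_center in the frame of rod_grip between 0.07 and 0.175 m and y of ring2_center in the frame of rod_grip between -0.007 and 0.007 m and z of ring2_center in the frame of rod_grip between -0.007 and 0.007 m and x of ring3_center in the frame of rod_grip between 0.07 and 0.175 m and y of ring3_center in the frame of rod_grip between -0.007 and 0.007 m and z of ring3_center in the frame of rod_grip between -0.007 and 0.007 m and height (world z) of each of ring1_center, ring2_center, ring3_center above 0.095 m), for 0.2 s.
At the end, for the whole second after the job is handed in: The rod rests level in both V notches of the stand, axis within 5 mm sideways and 4 mm in height of its place, handle end within 9 mm along its length of stand x = -100 mm, with all three rings hanging on it between the collar and the far post, everything at rest and released (x of ring1_center in the frame of rod_grip between 0.07 and 0.15 m and y of ring1_center in the frame of rod_grip between -0.007 and 0.007 m and z of ring1_center in the frame of rod_grip between -0.007 and 0.007 m and x of ring2_center in the frame of rod_grip between 0.07 and 0.15 m and y of ring2_center in the frame of rod_grip between -0.007 and 0.007 m and z of ring2_center in the frame of rod_grip between -0.007 and 0.007 m and x of ring3_center in the frame of rod_grip between 0.07 and 0.15 m and y of ring3_center in the frame of rod_grip between -0.007 and 0.007 m and z of ring3_center in the frame of rod_grip between -0.007 and 0.007 m and x of rod_grip in the frame of stand between -0.109 and -0.091 m and y of rod_grip in the frame of stand between -0.005 and 0.005 m and y of rod_tip in the frame of stand between -0.005 and 0.005 m and x of rod_tip in the frame of stand between 0.07 and 0.11 m and z of rod_grip in the frame of stand between 0.066 and 0.074 m and z of rod_tip in the frame of stand between 0.066 and 0.074 m and linear speed of each of rod, ring1, ring2, ring3 below 0.02 m/s and contact force between the fingers and rod below 0.1 N); the robot touches nothing.
It fails at once if a ring was pushed, pulled or squeezed by the rod with more than 16 N (contact force between rod and ring1 above 16 N or contact force between rod and ring2 above 16 N or contact force between rod and ring3 above 16 N).
It fails at once if a ring was gripped or struck by the hand with more than 16 N (contact force between the fingers and ring1 above 16 N or contact force between the fingers and ring2 above 16 N or contact force between the fingers and ring3 above 16 N).
It fails at once if the jar, the tub or the hammer was shifted by more than 20 mm (distance of any of jar_center, tub_center, hammer_grip from where it was at the start of the episode above 0.02 m).
It also fails if it takes over 72 s, if anything falls off the work surface, if the arm or the gripper's body presses on something with over 40 N, if the wrist force passes 120 N, or if a joint passes its speed limit or range.

ROBOT

A 6-joint arm with a two-finger parallel gripper is mounted at the origin on the work surface. World frame = base frame: x ahead of the robot, y to its left, z up, the work surface at z = 0. Lengths are in m, angles in rad, forces in N, time in s.
With the tool pointing down it reaches from about 0.325 to 0.775 m from the base axis. Payload 5.5 kg.
Tool frame: the origin (TCP) lies on the centre line of the jaws, within the pads' length; the fingertips stand r.nose_length ahead of it and the grasp point (between the pads) lies 2 mm behind it (r.nose_length is the distance from the TCP to the fingertips, in m); z points along the fingers, y is the direction in which the jaws open and shut (so a half turn about z gives the same grasp; the last joint's range is limited). The gripper opens to 85 mm and grips with 20 to 120 N. Pads are 22 mm wide; open, the fingers measure 114 mm over their backs; the gripper's body (76 mm by 85 mm) begins 54 mm behind the grasp point. The pads swing forward as they close: fully open they stand 13 mm farther back than shut.
Start: joints at [1.26, 0.091, 1.231, -0, 1.82, -0.057], TCP at [0.151, 0.581, 0.248] pointing down, gripper open.
Joint ranges: [-2.87, 2.87], [-0.86, 2.18], [0.17, 2.46], [-1.51, 4.65], [0.06, 2.69], [-2.65, 2.65]. Speed limits (rad/s): [2.57, 2.57, 3.01, 3.14, 3.14, 3.14].

INTERFACE

Orientations are given as a unit quaternion [w, x, y, z].
In Python, from plant import r gives the robot as it stands.
- The arm moves only by the tool move_arm, never from a script. Its argument "rows" is a list of rows, each a list of 7 numbers: the shift along the tool's x, y, z in mm, then the turn, a rotation vector about the tool's x, y, z in units of 5 degrees (1.0 is 5 degrees), then the finger opening in mm, from 0 to 85.4. In form: [[tx, ty, tz, wx, wy, wz, jaw], ...]. A call has 1 to 10 rows; each row shifts and turns the commanded pose from where the row before left it, along the tool's axes as they then stand; what a row does not reach is not made up. A row lasts 1/12 s, in which the tool goes at most 41.7 mm and 7.16 degrees, less where a joint would pass 70% of its speed; a pose out of reach is approached as far as the arm can. A call with a gripper value outside its range is refused whole. The fingers move at their own pace and stop on an object; the grip force is fixed at half the most. Time passes only in rows, so rows that do not move let the fingers close. It gives the time, the measured TCP pose, the force and the opening at its end, in the units of the state.
- r.sense(): the state, without advancing time (a new reading comes with each control period).
- r.grab_frame(name): name is "scene" or "side" or "wrist"; returns the picture (420x560x3 uint8, blue, green, red); there is no depth.
- r.camera_params(name): a dict with "K" (3x3 intrinsics, pixels), "R" (3x3) and "t" (3): a world point X has camera coordinates R X + t; the wrist camera has in their place "hand_eye" (4x4, takes a point from camera to tool coordinates, whose origin is the TCP and whose axes are the flange's). Camera axes: x right, y down, z forward; pixel columns grow to the right and rows downward; lengths in m; the calibration is good to about 2 mm. A picture is of the moment at which its call begins: read the wrist's pose just before it. camera_params takes no time and is no camera call.
- r.close_job(): hands the job in, once; it reports no verdict.
The state is a dict: "clock": time; "joints": joint angles; "joint_velocities": joint speeds; "joint_torque": joint torques, N m; "eef_pos": TCP position; "tool_rot": TCP orientation; "force": force on the tool from outside, world axes, zero at the start; "wrist_torque": the same for the moment, N m; "grip_width": opening from 0.0 (shut) to 1.0 (fully open).
Only numpy, scipy, OpenCV 4.12 (cv2) and the standard library are available. Lean on these libraries where they do the work, as an engineer would, in place of code of your own. Each camera call takes 0.05 s, during which the arm holds its last target. There are 200 camera calls.

## Working session

There is one attempt and no reset: what is moved stays moved. The work goes in short steps, Python scripts to look and compute and a tool call to move; the robot and the scene stay as the last step left them, time stands still between calls to the robot, and variables do not carry over. Pictures are saved under pics/ and viewed, about 8 in all and at most 12, crops included, and the job is handed in when it is done.

Besides the shell and the picture viewer there is one more tool, called after ">>>" as a command line: name --pt "numbers of a row" for each row, then --argument value for the rest. move_arm: Moves the arm, as the interface text tells. Its arguments: {"type":"object","properties":{"rows":{"type":"array","items":{"type":"array","items":{"type":"number"}}}},"required":["rows"]}

```bash
mkdir -p pics; ls; python3 - <<'E'
from plant import r
import cv2,numpy as np
s=r.sense();print({k:np.round(v,3).tolist() for k,v in s.items()},r.nose_length)
for n in("scene","side","wrist"):
    cv2.imwrite(f"pics/{n}0.png",r.grab_frame(n))
    print(n,{k:np.round(v,4).tolist() for k,v in r.camera_params(n).items()})
a=cv2.imread("pics/scene0.png");b=cv2.imread("pics/side0.png")
E
```

```text
pics
{'clock': 0.0, 'joints': [1.26, 0.092, 1.232, -0.0, 1.82, -0.057], 'joint_velocities': [0.001, -0.001, -0.0, 0.0, 0.0, 0.001], 'joint_torque': [0.001, -45.872, -41.803, 0.0, 0.011, 0.0], 'eef_pos': [0.151, 0.581, 0.247], 'tool_rot': [-0.0, 0.127, 0.992, -0.001], 'force': [-0.446, 0.396, -0.369], 'wrist_torque': [0.053, 0.01, -0.022], 'grip_width': 1.0} 0.017
scene {'K': [[456.0093, 0.0, 285.9556], [0.0, 456.0093, 211.3683], [0.0, 0.0, 1.0]], 'R': [[-0.6853, 0.7281, -0.0152], [0.5505, 0.5043, -0.6653], [-0.4767, -0.4643, -0.7464]], 't': [0.4348, -0.2186, 1.3663]}
side {'K': [[399.5671, 0.0, 281.4252], [0.0, 399.5671, 212.4294], [0.0, 0.0, 1.0]], 'R': [[0.8936, -0.4484, -0.02], [-0.3476, -0.6633, -0.6627], [0.2839, 0.5992, -0.7486]], 't': [-0.5168, 0.2082, 0.7873]}
wrist {'K': [[325.8696, 0.0, 280.8532], [0.0, 325.8696, 206.7566], [0.0, 0.0, 1.0]], 'hand_eye': [[0.0009, -0.9504, -0.3109, 0.0806], [1.0, 0.0008, 0.0003, 0.0006], [-0.0, -0.3109, 0.9504, -0.1257], [0.0, 0.0, 0.0, 1.0]]}
```

View pics/scene0.png

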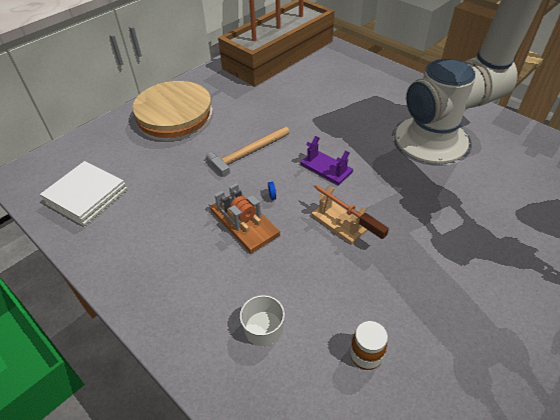

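View pics/side0.png

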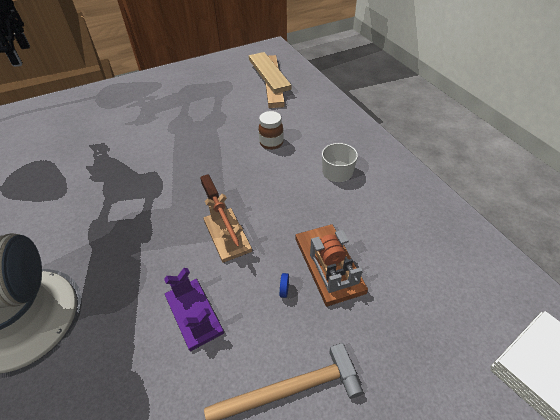

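The scene view shows the stand and rod at about (345,215), handle (375,228), tip (315,187). The rack is at (245,215), the purple decoy at (327,160) and the blue ring at (272,190). In the side view, the rod runs (208,185) to (240,246) and the rack is at (330,265). Next I'll zoom in.

```bash
python3 - <<'E'
import cv2,numpy as np
a=cv2.imread("pics/scene0.png")[175:260,195:395];b=cv2.imread("pics/side0.png")[165:310,195:375]
a=cv2.resize(a,None,fx=4,fy=4,interpolation=cv2.INTER_CUBIC);cv2.imwrite("pics/za.png",a)
b=cv2.resize(b,None,fx=4,fy=4,interpolation=cv2.INTER_CUBIC);cv2.imwrite("pics/zb.png",b)
E
```

```text
(no output)
```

View pics/za.png

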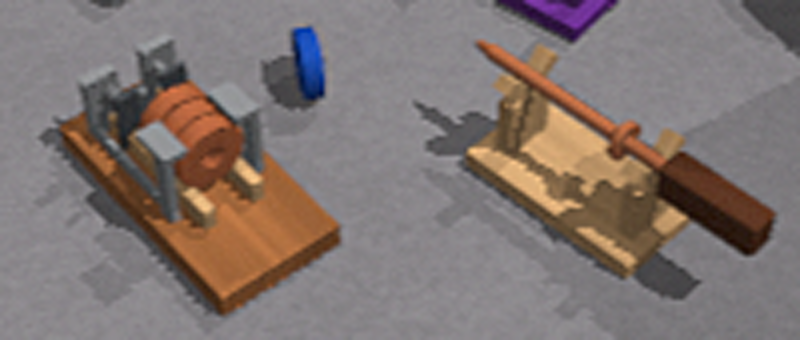

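View pics/zb.png

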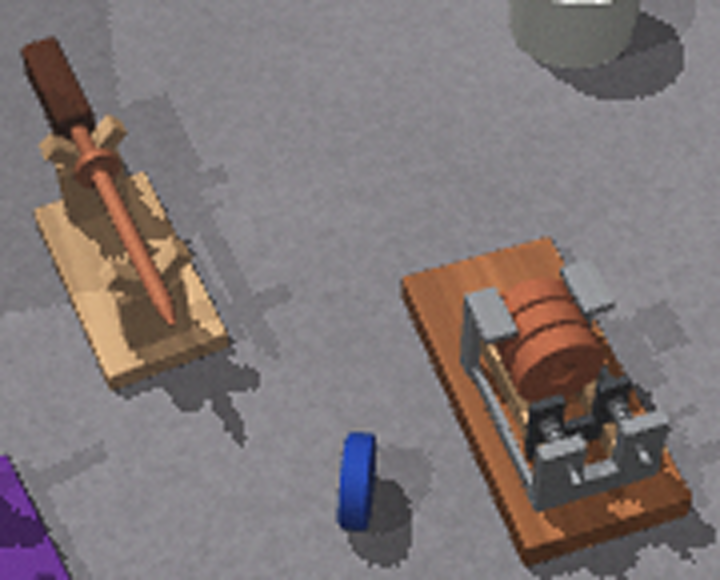

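Crops: in scene, tip (478,45), collar (624,140), rack foot corners (342,230), (222,298), (62,130). In side, tip (170,322), collar (98,165), rack foot corners (403,280), (550,240), (690,500), (528,555). The lips, which mark the entry, face the handle side, so rod and rack point nearly the same way.

```bash
cat > h.py <<'E'
import numpy as np,cv2
from plant import r
from scipy.spatial.transform import Rotation as Ro
def cam(n,s=None):
    p=r.camera_params(n);K=np.array(p["K"])
    if n!="wrist": R=np.array(p["R"]);t=np.array(p["t"]);return K,R,t
    q=s["tool_rot"];T=np.eye(4);T[:3,:3]=Ro.from_quat([q[1],q[2],q[3],q[0]]).as_matrix();T[:3,3]=s["eef_pos"]
    M=np.linalg.inv(T@np.array(p["hand_eye"]));return K,M[:3,:3],M[:3,3]
def ray(c,uv):
    K,R,t=c;return -R.T@t,R.T@np.linalg.inv(K)@np.array([uv[0],uv[1],1.])
def onz(c,uv,z):
    o,d=ray(c,uv);return o+d*(z-o[2])/d[2]
def tri(c1,u1,c2,u2):
    o1,d1=ray(c1,u1);o2,d2=ray(c2,u2)
    k=np.linalg.lstsq(np.c_[d1,-d2],o2-o1,rcond=None)[0]
    a,b=o1+k[0]*d1,o2+k[1]*d2;return (a+b)/2,np.linalg.norm(a-b)
def proj(c,X):
    K,R,t=c;p=K@(R@np.array(X)+t);return p[:2]/p[2]
E
python3 - <<'E'
from h import *
np.set_printoptions(precision=4,suppress=True)
A=cam("scene");B=cam("side")
fa=lambda u,v:(195+u/4,175+v/4); fb=lambda u,v:(195+u/4,165+v/4)
for n,a,b in [("tip",(478,45),(170,322)),("collar",(624,140),(98,165)),("hendtop",(742,226),(42,45))]:
    print(n,tri(A,fa(*a),B,fb(*b)))
for a in [(342,230),(222,298),(62,130)]: print("rack sc",onz(A,fa(*a),.02))
for b in [(403,280),(550,240),(690,500),(528,555)]: print("rack sd",onz(B,fb(*b),.02))
for a in [(467,155),(628,270)]: print("stand sc",onz(A,fa(*a),.014))
for b in [(37,208),(113,382),(228,338)]: print("stand sd",onz(B,fb(*b),.014))
E
```

```text
tip (array([ 0.4386, -0.0836,  0.0661]), np.float64(0.0011407738642741862))
collar (array([0.4433, 0.0339, 0.0685]), np.float64(0.0011638942429874704))
hendtop (array([0.45  , 0.1285, 0.0751]), np.float64(0.008508008474339591))
rack sc [ 0.5788 -0.0701  0.02  ]
rack sc [ 0.6639 -0.0866  0.02  ]
rack sc [ 0.6405 -0.2589  0.02  ]
rack sd [ 0.5732 -0.082   0.02  ]
rack sd [ 0.6603 -0.095   0.02  ]
rack sd [ 0.634  -0.2698  0.02  ]
rack sd [ 0.5474 -0.2591  0.02  ]
stand sc [ 0.4777 -0.0575  0.014 ]
stand sc [0.4818 0.0738 0.014 ]
stand sd [0.411  0.0684 0.014 ]
stand sd [ 0.4061 -0.0674  0.014 ]
stand sd [ 0.4723 -0.0692  0.014 ]
```

Rod and rack are located to about a centimetre. Now I'll write a planner helper that gives a constant per-row step, and go above the stand.

```bash
cat >> h.py <<'E'
from scipy.linalg import logm,expm
np.set_printoptions(precision=4,suppress=True)
def T(pos,R): M=np.eye(4);M[:3,:3]=R;M[:3,3]=pos;return M
def now():
    s=r.sense();q=s["tool_rot"];return T(s["eef_pos"],Ro.from_quat([q[1],q[2],q[3],q[0]]).as_matrix())
def tool(yaw,pitch=0.):
    "tool down; tool x = direction opposite to the rod's, rod heading = yaw (rad)"
    x=-np.array([np.cos(yaw),np.sin(yaw),0]);z=np.array([0,0,-1.]);return np.c_[x,np.cross(z,x),z]
def plan(pos,yaw,n):
    P=now();M=np.linalg.inv(P)@T(pos,tool(yaw));S=np.real(expm(logm(M)/n))
    rv=Ro.from_matrix(S[:3,:3]).as_rotvec(degrees=True)/5
    print(n,"rows of",np.round(S[:3,3]*1000,2),np.round(rv,3),"len",np.linalg.norm(S[:3,3])*1000)
    Q=P.copy();rr=[]
    for i in range(n): Q=Q@S;rr.append(np.hypot(*Q[:2,3]))
    print("radius",min(rr),max(rr))
def st():
    s=r.sense();P=now();x=-P[:3,0]
    print("t",s["clock"],"pos",np.round(P[:3,3],4),"yaw",round(np.arctan2(x[1],x[0]),4),"z",np.round(P[:3,2],4),"F",np.round(s["force"],2),"Tq",np.round(s["wrist_torque"],2),"g",round(s["grip_width"]*85.4,1),"j",np.round(s["joints"],2))
E
python3 - <<'E'
from h import *
yaw=np.arctan2(-.1175,-.0047);print(yaw)
plan([.446,.13,.22],yaw,20)
E
```

```text
-1.6107750139181867
20 rows of [-28.99  -2.68   1.38] [-0.001  0.001  0.777] len 29.15075977233872
radius 0.46456000688823784 0.5978319360618963
```

>>> move_arm --pt "-29 -2.7 1.4 0 0 0.78 85" --pt "-29 -2.7 1.4 0 0 0.78 85" --pt "-29 -2.7 1.4 0 0 0.78 85" --pt "-29 -2.7 1.4 0 0 0.78 85" --pt "-29 -2.7 1.4 0 0 0.78 85" --pt "-29 -2.7 1.4 0 0 0.78 85" --pt "-29 -2.7 1.4 0 0 0.78 85" --pt "-29 -2.7 1.4 0 0 0.78 85" --pt "-29 -2.7 1.4 0 0 0.78 85" --pt "-29 -2.7 1.4 0 0 0.78 85"

```text
clock: 0.98
eef_pos: [0.3785, 0.406, 0.2336]
tool_rot: [-0.0, 0.452, 0.892, -0.0]
force: [0.3, 0.4, -0.0]
grip_width: 0.999
```

>>> move_arm --pt "-29 -2.7 1.4 0 0 0.78 85" --pt "-29 -2.7 1.4 0 0 0.78 85" --pt "-29 -2.7 1.4 0 0 0.78 85" --pt "-29 -2.7 1.4 0 0 0.78 85" --pt "-29 -2.7 1.4 0 0 0.78 85" --pt "-29 -2.7 1.4 0 0 0.78 85" --pt "-29 -2.7 1.4 0 0 0.78 85" --pt "-29 -2.7 1.4 0 0 0.78 85" --pt "-29 -2.7 1.4 0 0 0.78 85" --pt "-29 -2.7 1.4 0 0 0.78 85"

```text
clock: 1.82
eef_pos: [0.4446, 0.1281, 0.2198]
tool_rot: [-0.0, 0.724, 0.69, -0.0]
force: [1.0, 0.1, -0.7]
grip_width: 0.992
```

>>> move_arm --pt "0 0 0 0 0 0 85" --pt "0 0 0 0 0 0 85" --pt "0 0 0 0 0 0 85"

```text
clock: 2.07
eef_pos: [0.4447, 0.1298, 0.2202]
tool_rot: [-0.0, 0.722, 0.691, 0.0]
force: [0.1, 0.8, 0.9]
grip_width: 0.997
```

```bash
python3 - <<'E'
from h import *
st();cv2.imwrite("pics/w1.png",r.grab_frame("wrist"))
w=cam("wrist",r.sense())
for X in [(.446,.105,.07),(.4433,.0339,.0685),(.4386,-.0836,.066),(.606,-.17,.055)]: print(proj(w,X))
E
```

```text
t 2.0667 pos [0.4447 0.1298 0.2202] yaw -1.6147 z [-0.0001  0.0005 -1.    ] F [0.11 0.82 0.87] Tq [0.   0.04 0.03] g 85.1 j [ 0.21 -0.28  1.63  0.    1.79  0.25]
[284.1673 222.9403]
[284.2285 290.4045]
[284.095  382.3985]
[425.656  426.5022]
```

View pics/w1.png

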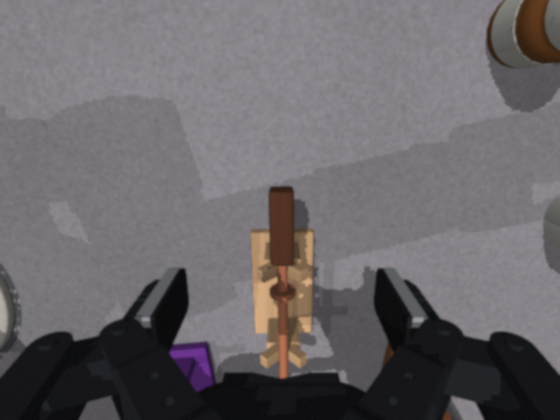

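The wrist view shows handle (282,187)-(282,265), collar (283,292) and tip (284,378), with the fingers straddling it as planned. I'll measure by mask.

```bash
python3 - <<'E'
from h import *
im=cv2.imread("pics/w1.png");w=cam("wrist",r.sense())
h=cv2.cvtColor(im,cv2.COLOR_BGR2HSV)
H,S,V=[h[...,i].astype(int) for i in range(3)]
roi=np.zeros(H.shape,bool);roi[180:385,262:304]=1
dk=roi&(V<85)&(S>120)&(np.arange(420)[:,None]<270)
cu=roi&(S>120)&((H<11)|(H>170))&(V>85)
def med(m,rows,z):
    P=[]
    for v in rows:
        u=np.where(m[v])[0]
        if len(u): P.append(onz(w,((u.min()+u.max())/2,v),z)); 
    return np.array(P)
y,x=np.where(dk);print("dark",x.min(),x.max(),y.min(),y.max(),np.bincount(y)[y.min():y.max()+1:6])
P=med(dk,range(195,258),.081);f=np.polyfit(P[:,1],P[:,0],1);print("handle line x=",f, f[0]*.105+f[1])
P=med(cu,list(range(268,283))+list(range(302,365)),.0725);f=np.polyfit(P[:,1],P[:,0],1);print("rod line",f,[np.polyval(f,q) for q in(.105,.034,-.08)])
for v in range(262,304,2): print(v,cu[v].sum(),end=";")
print([ (v,cu[v].sum()) for v in range(370,385)])
print("handle back top",onz(w,(282,y.min()),.081)[:2],"front top",onz(w,(282,y.max()+1),.081)[:2],"tip",onz(w,(284,378),.07)[:2],onz(w,(283,292),.07)[:2])
E
```

```text
dark 270 293 188 265 [17 16 18 20 21 22 22 24 22 23 24 23 23]
handle line x= [0.0279 0.4406] 0.44354529262976944
rod line [0.0332 0.4404] [np.float64(0.44385893838478796), np.float64(0.4415029819337059), np.float64(0.437720178617884)]
262 0;264 0;266 10;268 9;270 10;272 9;274 9;276 9;278 8;280 8;282 8;284 9;286 11;288 8;290 6;292 0;294 1;296 15;298 17;300 11;302 8;[(370, np.int64(7)), (371, np.int64(7)), (372, np.int64(7)), (373, np.int64(7)), (374, np.int64(8)), (375, np.int64(8)), (376, np.int64(8)), (377, np.int64(7)), (378, np.int64(5)), (379, np.int64(0)), (380, np.int64(0)), (381, np.int64(0)), (382, np.int64(0)), (383, np.int64(0)), (384, np.int64(0))]
handle back top [0.4455 0.1406] front top [0.4425 0.0674] tip [ 0.4389 -0.0733] [0.4421 0.0331]
```

Rod: grip ≈ (0.4437, 0.1025), heading ≈ -1.602. Before grasping, I'll look at the rack from the same vantage, because the fingers will block the view later.

```bash
python3 - <<'E'
from h import *
plan([.62,-.065,.22],-1.72,8)
E
```

```text
8 rows of [-22.35  24.01   0.02] [-0.    -0.001  0.152] len 32.80615307529481
radius 0.47977798428253216 0.6233979467402824
```

>>> move_arm --pt "-22.4 24 0 0 0 0.15 85" --pt "-22.4 24 0 0 0 0.15 85" --pt "-22.4 24 0 0 0 0.15 85" --pt "-22.4 24 0 0 0 0.15 85" --pt "-22.4 24 0 0 0 0.15 85" --pt "-22.4 24 0 0 0 0.15 85" --pt "-22.4 24 0 0 0 0.15 85" --pt "-22.4 24 0 0 0 0.15 85" --pt "0 0 0 0 0 0 85" --pt "0 0 0 0 0 0 85"

```text
clock: 2.95
eef_pos: [0.6205, -0.0661, 0.2184]
tool_rot: [-0.001, 0.758, 0.653, -0.001]
force: [-1.1, 1.2, 0.1]
grip_width: 0.997
```

```bash
python3 - <<'E'
from h import *
st();im=r.grab_frame("wrist");cv2.imwrite("pics/w2.png",im)
cv2.imwrite("pics/w2z.png",cv2.resize(im[200:400,180:390],None,fx=3,fy=3,interpolation=cv2.INTER_CUBIC))
E
```

```text
t 2.95 pos [ 0.6205 -0.0661  0.2184] yaw -1.7197 z [-0.0028  0.0008 -1.    ] F [-1.06  1.16  0.12] Tq [-0.   -0.01  0.01] g 85.1 j [-0.16  0.15  1.21  0.    1.78 -0.01]
```

View pics/w2z.png

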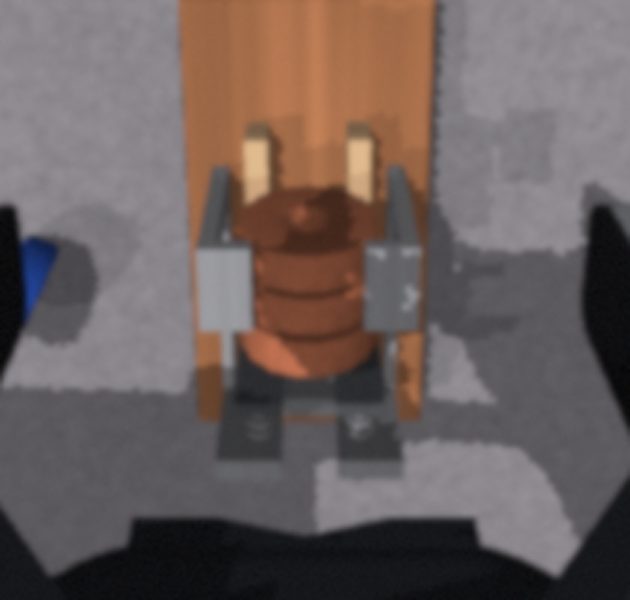

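The wrist crop shows the rack from above: lips' inner edges at x=252/366, foot edges ~(187,100)/(437,100) to (197,400)/(424,400), far end y=418, ring seams y≈247 and 293.

```bash
python3 - <<'E'
from h import *
w=cam("wrist",r.sense());f=lambda x,y:(180+x/3,200+y/3)
g=lambda x,y,z:onz(w,f(x,y),z)
im=cv2.imread("pics/w2.png");hs=cv2.cvtColor(im,cv2.COLOR_BGR2HSV)
m=((hs[...,1]>90)&(hs[...,0]<20)).astype(np.uint8)
L=[];R=[]
for v in list(range(202,250))+list(range(325,336)):
    u=np.where(m[v,225:335])[0]+225
    L.append(onz(w,(u.min()-.5,v),.02)[:2]);R.append(onz(w,(u.max()+.5,v),.02)[:2])
L=np.array(L);R=np.array(R)
fl=np.polyfit(L[:,1],L[:,0],1);fr=np.polyfit(R[:,1],R[:,0],1)
for q in(-.08,-.15,-.25): print("y",q,"L",np.polyval(fl,q),"R",np.polyval(fr,q),"mid",(np.polyval(fl,q)+np.polyval(fr,q))/2)
print("resid",np.abs(L[:,0]-np.polyval(fl,L[:,1])).max(),np.abs(R[:,0]-np.polyval(fr,R[:,1])).max())
print("lips end",g(252,330,.0745),g(366,330,.0745),"front",g(252,247,.0745),g(366,247,.0745))
print("far end",g(200,418,.02),g(424,418,.02))
print("seams top",g(310,250,.079),g(310,297,.079),"ring3 back",g(308,342,.079))
print("hole",g(300,212,.055),"rails",g(258,165,.03),g(360,165,.03))
print("block",g(250,458,.075),g(372,458,.075))
a=np.arctan2(-1,-(fl[0]+fr[0])/2);print("heading",a)
E
```

```text
y -0.08 L 0.5728805527322121 R 0.6630547580840712 mid 0.6179676554081417
y -0.15 L 0.5629775954081656 R 0.6530548318479948 mid 0.6080162136280802
y -0.25 L 0.5488305135166707 R 0.6387692229393143 mid 0.5937998682279925
resid 0.0005990296075971679 0.0006259235001456753
lips end [ 0.5862 -0.1752  0.0745] [ 0.6228 -0.1805  0.0745] front [ 0.5911 -0.1449  0.0745] [ 0.6267 -0.1501  0.0745]
far end [ 0.5494 -0.2516  0.02  ] [ 0.6389 -0.2646  0.02  ]
seams top [ 0.6094 -0.1459  0.079 ] [ 0.607  -0.1626  0.079 ] ring3 back [ 0.604  -0.1791  0.079 ]
hole [ 0.6062 -0.1456  0.055 ] rails [ 0.592  -0.1386  0.03  ] [ 0.6279 -0.1439  0.03  ]
block [ 0.5773 -0.2252  0.075 ] [ 0.6184 -0.2312  0.075 ]
heading -1.7120135003970438
```

Rack: heading -1.712, axis line x = 0.608 + 0.142(y+0.15), ring1 front face at y≈-0.146, lips' end at y≈-0.178. So the collar should reach the stop near y≈-0.180. I'll go back to grasp the handle.

```bash
python3 - <<'E'
from h import *
plan([.4438,.105,.125],-1.602,10)
E
```

```text
10 rows of [ 15.27 -19.16   9.44] [-0.002 -0.001 -0.134] len 26.26080449388838
radius 0.4560520145772846 0.6051621886067508
```

>>> move_arm --pt "15.3 -19.2 9.4 0 0 -0.134 85" --pt "15.3 -19.2 9.4 0 0 -0.134 85" --pt "15.3 -19.2 9.4 0 0 -0.134 85" --pt "15.3 -19.2 9.4 0 0 -0.134 85" --pt "15.3 -19.2 9.4 0 0 -0.134 85" --pt "15.3 -19.2 9.4 0 0 -0.134 85" --pt "15.3 -19.2 9.4 0 0 -0.134 85" --pt "15.3 -19.2 9.4 0 0 -0.134 85" --pt "15.3 -19.2 9.4 0 0 -0.134 85" --pt "15.3 -19.2 9.4 0 0 -0.134 85"

```text
clock: 3.83
eef_pos: [0.4417, 0.1067, 0.1263]
tool_rot: [0.0, 0.717, 0.697, 0.001]
force: [-0.6, 0.5, 0.5]
grip_width: 0.997
```

>>> move_arm --pt "0 0 0 0 0 0 85" --pt "0 0 0 0 0 0 85" --pt "0 0 0 0 0 0 85"

```text
clock: 4.08
eef_pos: [0.4435, 0.1052, 0.1272]
tool_rot: [0.001, 0.718, 0.696, 0.001]
force: [-0.5, -0.6, 0.4]
grip_width: 0.997
```

```bash
python3 - <<'E'
from h import *
st();im=r.grab_frame("wrist");cv2.imwrite("pics/w3.png",im);w=cam("wrist",r.sense())
h=cv2.cvtColor(im,cv2.COLOR_BGR2HSV);H,S,V=[h[...,i].astype(int) for i in range(3)]
dk=(V<85)&(S>110);dk[:, :230]=0;dk[:,340:]=0;dk[:120]=0;dk[320:]=0
n,l,s_,c=cv2.connectedComponentsWithStats(dk.astype(np.uint8));k=1+s_[1:,4].argmax();print(s_[k])
P=[]
for v in range(s_[k][1]+25,s_[k][1]+s_[k][3]-5):
    u=np.where(l[v]==k)[0];P.append(onz(w,((u.min()+u.max())/2,v),.081))
P=np.array(P);f=np.polyfit(P[:,1],P[:,0],1);print("line",f,"x at .105",np.polyval(f,.105),"width px",len(u))
print("front",onz(w,(282,s_[k][1]+s_[k][3]-.5),.081),"top",onz(w,(282,s_[k][1]-.5),.081))
plan([.4438,.105,.069],-1.602,4)
E
```

```text
t 4.0833 pos [0.4435 0.1052 0.1272] yaw -1.6009 z [ 0.002   0.0001 -1.    ] F [-0.46 -0.63  0.41] Tq [-0.    0.01 -0.01] g 85.2 j [ 0.16 -0.3   1.81 -0.    1.63  0.19]
[ 264  187   37  128 2702]
line [0.0598 0.4376] x at .105 0.4439044660087981 width px 1
front [0.4428 0.0586 0.081 ] top [0.4452 0.1408 0.081 ]
4 rows of [ 0.04 -0.04 14.57] [ 0.006 -0.001  0.   ] len 14.565803140070834
radius 0.45605201457728484 0.45610183409274485
```

>>> move_arm --pt "0 0 14.5 0 0 0 85" --pt "0 0 14.5 0 0 0 85" --pt "0 0 14.5 0 0 0 85" --pt "0 0 14.5 0 0 0 85" --pt "0 0 0 0 0 0 85" --pt "0 0 0 0 0 0 85"

```text
clock: 4.63
eef_pos: [0.4436, 0.1041, 0.0682]
tool_rot: [-0.0, 0.719, 0.695, -0.0]
force: [0.6, 0.2, -0.0]
grip_width: 1.0
```

```bash
python3 - <<'E'
from h import *
st()
E
```

```text
t 4.6333 pos [0.4436 0.1041 0.0682] yaw -1.6038 z [-0.0011 -0.0002 -1.    ] F [ 0.61  0.2  -0.01] Tq [0.03 0.   0.02] g 85.4 j [ 0.16 -0.27  1.89 -0.    1.52  0.19]
```

>>> move_arm --pt "0 0 0 0 0 0 30" --pt "0 0 0 0 0 0 30" --pt "0 0 0 0 0 0 30" --pt "0 0 0 0 0 0 15" --pt "0 0 0 0 0 0 15" --pt "0 0 0 0 0 0 15" --pt "0 0 0 0 0 0 15" --pt "0 0 0 0 0 0 15" --pt "0 0 0 0 0 0 15" --pt "0 0 0 0 0 0 15"

```text
clock: 5.47
eef_pos: [0.4439, 0.1045, 0.0688]
tool_rot: [0.0, 0.718, 0.696, 0.0]
force: [1.3, -0.9, 2.8]
grip_width: 0.247
```

```bash
python3 - <<'E'
from h import *
st();[cv2.imwrite(f"pics/{n}4.png",r.grab_frame(n)) for n in("wrist",)]
E
```

```text
t 5.4667 pos [0.4439 0.1045 0.0688] yaw -1.6028 z [ 0.0012  0.0001 -1.    ] F [ 1.28 -0.89  2.76] Tq [-0.09 -0.25  0.05] g 21.1 j [ 0.16 -0.27  1.89 -0.    1.52  0.19]
```

View pics/wrist4.png

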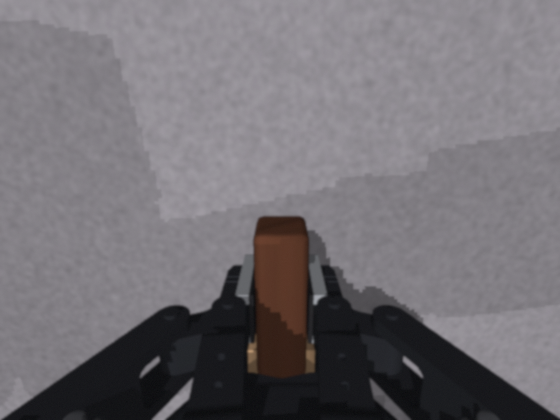

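The handle is gripped centrally. Its back end top edge is at about v=233 and the back face starts at v=217. From that I'll work out the grip offset along the rod, lift 60 mm and plan the approach to the rack.

```bash
python3 - <<'E'
from h import *
w=cam("wrist",r.sense());P=now()
for v,z in((233,.081),(217,.055)): 
    X=onz(w,(281,v),z); print(X,"handle centre fwd of TCP", .035-(np.linalg.inv(P)@np.r_[X,1])[0])
plan([.4439,.1045,.135],-1.6028,4)
E
```

```text
[0.4445 0.1377 0.081 ] handle centre fwd of TCP 0.0018374626832183757
[0.4444 0.1347 0.055 ] handle centre fwd of TCP 0.00487728301375271
4 rows of [ -0.01   0.02 -16.56] [ 0.003 -0.    -0.   ] len 16.56315563721815
radius 0.4560055694608053 0.45603449430936693
```

>>> move_arm --pt "0 0 -8 0 0 0 15" --pt "0 0 -16 0 0 0 15" --pt "0 0 -16 0 0 0 15" --pt "0 0 -16 0 0 0 15" --pt "0 0 -10 0 0 0 15" --pt "0 0 0 0 0 0 15" --pt "0 0 0 0 0 0 15"

```text
clock: 6.1
eef_pos: [0.4434, 0.1046, 0.1342]
tool_rot: [-0.0, 0.718, 0.696, 0.0]
force: [-0.1, -0.4, -1.9]
grip_width: 0.248
```

```bash
python3 - <<'E'
from h import *
st()
yaw=-1.712;u=np.array([np.cos(yaw),np.sin(yaw),0]);c=np.array([.608+.142*(-.169+.15),-.169,0])
# TCP such that tip is 25mm before ring1 front (rack x -23): grip x=-48-187
for g in(-2,0,3): print(c+u*(-.048-.187-.0))
p=c+u*(-.048-.187);p[2]=.135;print(p)
plan(p,yaw,8)
E
```

```text
t 6.1 pos [0.4434 0.1046 0.1342] yaw -1.6029 z [-0.      0.0001 -1.    ] F [-0.07 -0.39 -1.94] Tq [ 0.03  0.02 -0.02] g 21.2 j [ 0.16 -0.3   1.8   0.    1.64  0.19]
[0.6384 0.0637 0.    ]
[0.6384 0.0637 0.    ]
[0.6384 0.0637 0.    ]
[0.6384 0.0637 0.135 ]
8 rows of [-3.15 24.71 -0.1 ] [-0.    -0.     0.156] len 24.911053754757933
radius 0.4787149081164814 0.6415411136466964
```

>>> move_arm --pt "-3.2 24.7 0 0 0 0.156 15" --pt "-3.2 24.7 0 0 0 0.156 15" --pt "-3.2 24.7 0 0 0 0.156 15" --pt "-3.2 24.7 0 0 0 0.156 15" --pt "-3.2 24.7 0 0 0 0.156 15" --pt "-3.2 24.7 0 0 0 0.156 15" --pt "-3.2 24.7 0 0 0 0.156 15" --pt "-3.2 24.7 0 0 0 0.156 15" --pt "0 0 0 0 0 0 15" --pt "0 0 0 0 0 0 15"

```text
clock: 6.93
eef_pos: [0.6379, 0.0628, 0.1312]
tool_rot: [-0.002, 0.755, 0.655, -0.002]
force: [-1.5, 0.3, -1.2]
grip_width: 0.245
```

```bash
python3 - <<'E'
from h import *
st()
print("tub",onz(cam("scene"),(262,322),.03),onz(cam("side"),(340,163),.03))
yaw=-1.712
plan([.6384,.0637,.0543],yaw,5)
E
```

```text
t 6.9333 pos [0.6379 0.0628 0.1312] yaw -1.7125 z [-0.005  -0.0001 -1.    ] F [-1.54  0.28 -1.2 ] Tq [ 0.08 -0.01  0.01] g 20.9 j [0.05 0.21 1.3  0.   1.63 0.19]
tub [0.7815 0.0713 0.03  ] [0.7806 0.0662 0.03  ]
5 rows of [ 0.19  0.13 15.37] [-0.011  0.002 -0.001] len 15.371401440764828
radius 0.641047407220055 0.641570144255482
```

>>> move_arm --pt "0 0 15.4 0 0 0 15" --pt "0 0 15.4 0 0 0 15" --pt "0 0 15.4 0 0 0 15" --pt "0 0 15.4 0 0 0 15" --pt "0 0 15.4 0 0 0 15" --pt "0 0 0 0 0 0 15" --pt "0 0 0 0 0 0 15" --pt "0 0 0 0 0 0 15"

```text
clock: 7.6
eef_pos: [0.6381, 0.0635, 0.0582]
tool_rot: [0.0, 0.755, 0.656, 0.0]
force: [-0.4, -0.5, -0.6]
grip_width: 0.251
```

```bash
python3 - <<'E'
from h import *
st();P=now();A=cam("scene");B=cam("side")
tip=P[:3,3]-P[:3,0]*.190+[0,0,.0012];print("tip pred",tip,proj(A,tip),proj(B,tip))
a=r.grab_frame("scene");b=r.grab_frame("side")
cv2.imwrite("pics/sc5.png",a);cv2.imwrite("pics/sd5.png",b)
z=lambda i,u,v:cv2.resize(i[v:v+100,u:u+130],None,fx=3,fy=3,interpolation=cv2.INTER_CUBIC)
cv2.imwrite("pics/z5.png",np.vstack([z(a,200,170),z(b,260,190)]))
yaw=-1.712;u=np.array([np.cos(yaw),np.sin(yaw)]);q=tip[:2]-[.608,-.15];print("lateral of tip off axis mm (left of heading +)",1000*(u[0]*q[1]-u[1]*q[0]))
E
```

```text
t 7.6 pos [0.6381 0.0635 0.0582] yaw -1.7114 z [ 0.0007  0.0001 -1.    ] F [-0.39 -0.51 -0.57] Tq [ 0.08  0.   -0.  ] g 21.4 j [0.05 0.24 1.4  0.   1.5  0.19]
tip pred [ 0.6114 -0.1246  0.0594] [254.1582 217.9273] [321.4226 230.9056]
lateral of tip off axis mm (left of heading +) -0.1610369583748385
```

View pics/z5.png

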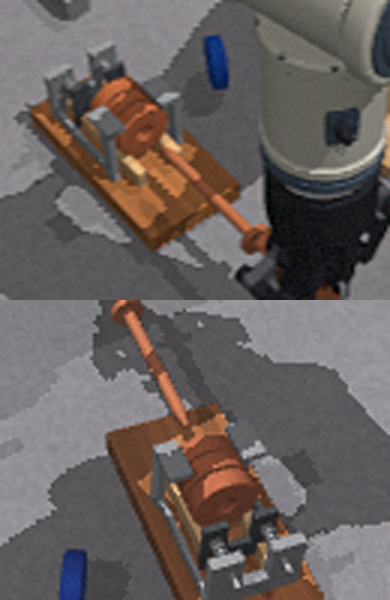

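Scene crop (top): the rod points at ring1's hole, tip at (162,150). Side crop (bottom): the tip is just before the rings at (187,425), on axis. The rod is still 3.9 mm high, so I'll lower it and then advance in steps while watching force.

>>> move_arm --pt "0 0 3.9 0 0 0 15" --pt "0 0 0 0 0 0 15" --pt "0 0 0 0 0 0 15" --pt "0 0 0 0 0 0 15"

```text
clock: 8.03
eef_pos: [0.6383, 0.0632, 0.0535]
tool_rot: [0.0, 0.755, 0.656, 0.0]
force: [-0.2, -0.5, -2.3]
grip_width: 0.247
```

```bash
python3 - <<'E'
from h import *
st()
E
```

```text
t 8.0333 pos [0.6383 0.0632 0.0535] yaw -1.7119 z [ 0. -0. -1.] F [-0.21 -0.5  -2.26] Tq [ 0.1  -0.01 -0.02] g 21.1 j [ 0.05  0.25  1.4  -0.    1.49  0.19]
```

>>> move_arm --pt "-4 0 -0.5 0 0 0 15" --pt "-4 0 0 0 0 0 15" --pt "-4 0 0 0 0 0 15" --pt "-4 0 0 0 0 0 15" --pt "-4 0 0 0 0 0 15" --pt "-4 0 0 0 0 0 15" --pt "-4 0 0 0 0 0 15" --pt "-4 0 0 0 0 0 15" --pt "-2 0 0 0 0 0 15" --pt "0 0 0 0 0 0 15"

```text
clock: 8.87
eef_pos: [0.6335, 0.029, 0.0539]
tool_rot: [0.0, 0.755, 0.655, -0.0]
force: [0.6, -0.0, -1.6]
grip_width: 0.247
```

```bash
cat > ax.py <<'E'
from h import *
st();P=now();s=r.sense()
yaw=-1.712;u=np.array([np.cos(yaw),np.sin(yaw),0]);f=np.cross([0,0,1],u)
c=P[:3,3]-P[:3,0]*.074-[.608,-.15,0]; print("collar rack x",round(1000*(c@u-.0192),1),"lat",round(1000*c@f,1),"axis z",round(P[2,3]+.0012,4),"F along",round(np.dot(s["force"],u),2),"lat",round(np.dot(s["force"],f),2))
E
python3 ax.py
```

```text
t 8.8667 pos [0.6335 0.029  0.0539] yaw -1.7124 z [-0.0001 -0.0001 -1.    ] F [ 0.61 -0.01 -1.56] Tq [ 0.08 -0.04 -0.  ] g 21.1 j [-0.01  0.23  1.42 -0.    1.49  0.13]
collar rack x -126.0 lat -0.0 axis z 0.0551 F along -0.07 lat 0.6
```

Ring 1 is entered with no axial force, so I continue.

>>> move_arm --pt "-4 0 0 0 0 0 15" --pt "-4 0 0 0 0 0 15" --pt "-4 0 0 0 0 0 15" --pt "-4 0 0 0 0 0 15" --pt "-4 0 0 0 0 0 15" --pt "0 0 0 0 0 0 15"

```text
clock: 9.37
eef_pos: [0.6306, 0.0088, 0.0539]
tool_rot: [0.0, 0.755, 0.655, -0.0]
force: [-0.3, -0.8, -1.8]
grip_width: 0.247
```

>>> move_arm --pt "-4 0 0 0 0 0 15" --pt "-4 0 0 0 0 0 15" --pt "-4 0 0 0 0 0 15" --pt "-4 0 0 0 0 0 15" --pt "-4 0 0 0 0 0 15" --pt "0 0 0 0 0 0 15"

```text
clock: 9.87
eef_pos: [0.6278, -0.011, 0.0539]
tool_rot: [0.0, 0.755, 0.655, -0.0]
force: [-0.3, -0.5, -1.1]
grip_width: 0.248
```

```bash
python3 ax.py
```

```text
t 9.8667 pos [ 0.6278 -0.011   0.0539] yaw -1.7126 z [-0.0001 -0.0004 -1.    ] F [-0.35 -0.54 -1.11] Tq [ 0.04 -0.   -0.03] g 21.2 j [-0.07  0.21  1.44 -0.    1.49  0.07]
collar rack x -85.6 lat -0.0 axis z 0.0551 F along 0.59 lat -0.27
```

>>> move_arm --pt "-5 0 0 0 0 0 15" --pt "-5 0 0 0 0 0 15" --pt "-5 0 0 0 0 0 15" --pt "-5 0 0 0 0 0 15" --pt "-5 0 0 0 0 0 15" --pt "0 0 0 0 0 0 15"

```text
clock: 10.37
eef_pos: [0.6242, -0.036, 0.0539]
tool_rot: [0.0, 0.755, 0.655, -0.0]
force: [-0.2, -0.4, -1.6]
grip_width: 0.246
```

>>> move_arm --pt "-5 0 0 0 0 0 15" --pt "-5 0 0 0 0 0 15" --pt "-5 0 0 0 0 0 15" --pt "-5 0 0 0 0 0 15" --pt "-5 0 0 0 0 0 15" --pt "0 0 0 0 0 0 15" --pt "0 0 0 0 0 0 15"

```text
clock: 10.95
eef_pos: [0.6208, -0.0599, 0.0539]
tool_rot: [-0.0, 0.755, 0.655, 0.0]
force: [0.1, -0.5, -1.3]
grip_width: 0.246
```

```bash
python3 ax.py; python3 - <<'E'
from h import *
a=r.grab_frame("scene");b=r.grab_frame("side")
z=lambda i,u,v:cv2.resize(i[v:v+100,u:u+130],None,fx=3,fy=3,interpolation=cv2.INTER_CUBIC)
cv2.imwrite("pics/z6.png",np.vstack([z(a,200,170),z(b,260,190)]))
E
```

```text
t 10.95 pos [ 0.6208 -0.0599  0.0539] yaw -1.7125 z [ 0.      0.0001 -1.    ] F [ 0.12 -0.48 -1.27] Tq [ 0.08 -0.   -0.06] g 21.0 j [-0.15  0.2   1.46  0.    1.48 -0.01]
collar rack x -36.3 lat -0.0 axis z 0.0551 F along 0.45 lat 0.19
```

View pics/z6.png

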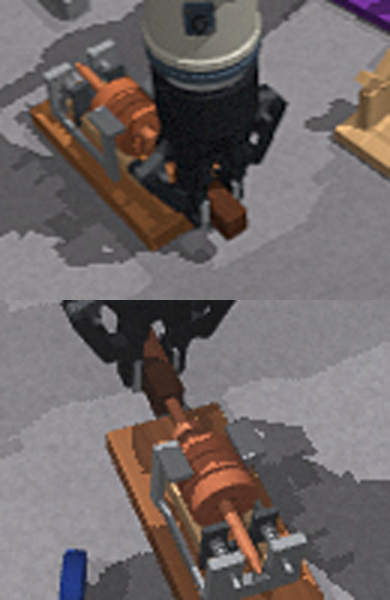

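Both views show the rod through all three rings with its tip out over the plate slot, at scene (80,70) and side (255,565). Next I push in small steps, watching the axial force.

>>> move_arm --pt "-3 0 0 0 0 0 15" --pt "-3 0 0 0 0 0 15" --pt "-3 0 0 0 0 0 15" --pt "-3 0 0 0 0 0 15" --pt "-3 0 0 0 0 0 15" --pt "-3 0 0 0 0 0 15" --pt "-3 0 0 0 0 0 15" --pt "-3 0 0 0 0 0 15" --pt "-2 0 0 0 0 0 15" --pt "0 0 0 0 0 0 15"

```text
clock: 11.88
eef_pos: [0.6172, -0.0857, 0.0539]
tool_rot: [0.0, 0.755, 0.655, -0.0]
force: [-0.2, -1.0, -1.8]
grip_width: 0.247
```

```bash
python3 ax.py
```

```text
t 11.8833 pos [ 0.6172 -0.0857  0.0539] yaw -1.7122 z [ 0.     -0.0002 -1.    ] F [-0.16 -1.01 -1.83] Tq [ 0.12 -0.03  0.  ] g 21.1 j [-0.19  0.2   1.46 -0.    1.48 -0.05]
collar rack x -10.1 lat 0.0 axis z 0.0551 F along 1.02 lat -0.02
```

>>> move_arm --pt "-2 0 0 0 0 0 15" --pt "-2 0 0 0 0 0 15" --pt "-2 0 0 0 0 0 15" --pt "-2 0 0 0 0 0 15" --pt "0 0 0 0 0 0 15"

```text
clock: 12.3
eef_pos: [0.616, -0.0936, 0.0539]
tool_rot: [0.0, 0.755, 0.655, -0.0]
force: [-0.2, 0.2, -1.6]
grip_width: 0.248
```

```bash
python3 ax.py
```

```text
t 12.3 pos [ 0.616  -0.0936  0.0539] yaw -1.7122 z [-0.     -0.0003 -1.    ] F [-0.24  0.21 -1.56] Tq [ 0.13 -0.04  0.  ] g 21.1 j [-0.21  0.2   1.46 -0.    1.48 -0.06]
collar rack x -2.1 lat 0.0 axis z 0.0551 F along -0.17 lat -0.27
```

>>> move_arm --pt "-1.5 0 0 0 0 0 15" --pt "-1.5 0 0 0 0 0 15" --pt "0 0 0 0 0 0 15"

```text
clock: 12.55
eef_pos: [0.6156, -0.0963, 0.0538]
tool_rot: [0.0, 0.755, 0.655, -0.0]
force: [0.4, 0.9, -1.9]
grip_width: 0.248
```

>>> move_arm --pt "-1.5 0 0 0 0 0 15" --pt "-1.5 0 0 0 0 0 15" --pt "0 0 0 0 0 0 15"

```text
clock: 12.8
eef_pos: [0.6153, -0.0988, 0.0539]
tool_rot: [-0.0, 0.755, 0.656, 0.0]
force: [0.8, 3.1, -0.1]
grip_width: 0.245
```

```bash
python3 ax.py
```

```text
t 12.8 pos [ 0.6153 -0.0988  0.0539] yaw -1.7116 z [ 0.0001  0.0008 -1.    ] F [ 0.76  3.07 -0.14] Tq [ 0.72 -0.08  0.01] g 20.9 j [-0.21  0.2   1.46  0.    1.48 -0.07]
collar rack x 3.1 lat 0.1 axis z 0.0551 F along -3.15 lat 0.32
```

>>> move_arm --pt "-1.5 0 0 0 0 0 15" --pt "0 0 0 0 0 0 15"

```text
clock: 12.97
eef_pos: [0.6151, -0.1003, 0.0538]
tool_rot: [-0.0, 0.755, 0.656, 0.0]
force: [0.6, 5.0, -1.9]
grip_width: 0.246
```

```bash
python3 ax.py
```

```text
t 12.9667 pos [ 0.6151 -0.1003  0.0538] yaw -1.7116 z [ 0.0001  0.0007 -1.    ] F [ 0.61  5.03 -1.95] Tq [ 0.88 -0.18  0.  ] g 21.0 j [-0.22  0.2   1.46  0.    1.48 -0.08]
collar rack x 4.6 lat 0.1 axis z 0.055 F along -5.06 lat -0.1
```

>>> move_arm --pt "-1 0 0 0 0 0 15" --pt "0 0 0 0 0 0 15" --pt "0 0 0 0 0 0 15"

```text
clock: 13.22
eef_pos: [0.6149, -0.1012, 0.0538]
tool_rot: [-0.0, 0.755, 0.656, 0.0]
force: [2.2, 4.5, -0.6]
grip_width: 0.248
```

```bash
python3 ax.py
```

```text
t 13.2167 pos [ 0.6149 -0.1012  0.0538] yaw -1.7116 z [ 0.0001  0.0006 -1.    ] F [ 2.24  4.49 -0.63] Tq [ 0.9  -0.15  0.06] g 21.2 j [-0.22  0.2   1.46  0.    1.48 -0.08]
collar rack x 5.5 lat 0.0 axis z 0.055 F along -4.76 lat 1.58
```

>>> move_arm --pt "-1 0 0 0 0 0 15" --pt "0 0 0 0 0 0 15" --pt "0 0 0 0 0 0 15"

```text
clock: 13.47
eef_pos: [0.6148, -0.1022, 0.0539]
tool_rot: [-0.0, 0.755, 0.656, 0.0]
force: [0.8, 5.3, -0.7]
grip_width: 0.244
```

```bash
python3 ax.py
```

```text
t 13.4667 pos [ 0.6148 -0.1022  0.0539] yaw -1.7116 z [ 0.0001  0.0007 -1.    ] F [ 0.84  5.29 -0.73] Tq [ 0.94 -0.18 -0.04] g 20.8 j [-0.22  0.2   1.46  0.    1.48 -0.08]
collar rack x 6.5 lat 0.1 axis z 0.0551 F along -5.36 lat 0.09
```

>>> move_arm --pt "-1 0 0 0 0 0 15" --pt "0 0 0 0 0 0 15" --pt "0 0 0 0 0 0 15"

```text
clock: 13.72
eef_pos: [0.6147, -0.103, 0.0539]
tool_rot: [-0.0, 0.755, 0.656, 0.0]
force: [0.4, 5.5, -0.3]
grip_width: 0.245
```

```bash
python3 ax.py
```

```text
t 13.7167 pos [ 0.6147 -0.103   0.0539] yaw -1.7115 z [ 0.0001  0.0008 -1.    ] F [ 0.37  5.5  -0.33] Tq [ 1.   -0.2  -0.04] g 20.9 j [-0.22  0.2   1.46  0.    1.48 -0.08]
collar rack x 7.3 lat 0.1 axis z 0.0551 F along -5.5 lat -0.4
```

>>> move_arm --pt "-1 0 0 0 0 0 15" --pt "0 0 0 0 0 0 15" --pt "0 0 0 0 0 0 15"

```text
clock: 13.97
eef_pos: [0.6146, -0.1039, 0.0539]
tool_rot: [-0.0, 0.755, 0.656, 0.0]
force: [1.2, 5.3, -1.0]
grip_width: 0.25
```

```bash
python3 ax.py
```

```text
t 13.9667 pos [ 0.6146 -0.1039  0.0539] yaw -1.7114 z [ 0.0002  0.001  -1.    ] F [ 1.17  5.31 -1.04] Tq [ 1.02 -0.2   0.01] g 21.3 j [-0.22  0.2   1.46  0.    1.48 -0.08]
collar rack x 8.3 lat 0.1 axis z 0.0551 F along -5.42 lat 0.41
```

>>> move_arm --pt "-1 0 0 0 0 0 15" --pt "0 0 0 0 0 0 15" --pt "0 0 0 0 0 0 15"

```text
clock: 14.22
eef_pos: [0.6145, -0.1046, 0.0539]
tool_rot: [-0.001, 0.755, 0.656, 0.001]
force: [0.9, 8.0, -0.3]
grip_width: 0.25
```

```bash
python3 ax.py
```

```text
t 14.2167 pos [ 0.6145 -0.1046  0.0539] yaw -1.7112 z [ 0.0002  0.0016 -1.    ] F [ 0.94  8.04 -0.34] Tq [ 1.19 -0.19  0.03] g 21.4 j [-0.22  0.2   1.46  0.    1.48 -0.08]
collar rack x 8.9 lat 0.1 axis z 0.0551 F along -8.1 lat -0.2
```

>>> move_arm --pt "-1 0 0 0 0 0 15" --pt "0 0 0 0 0 0 15" --pt "0 0 0 0 0 0 15"

```text
clock: 14.47
eef_pos: [0.6144, -0.1046, 0.0539]
tool_rot: [-0.001, 0.755, 0.656, 0.001]
force: [0.7, 10.1, 0.5]
grip_width: 0.249
```

```bash
python3 ax.py
```

```text
t 14.4667 pos [ 0.6144 -0.1046  0.0539] yaw -1.7107 z [ 0.0003  0.0031 -1.    ] F [ 0.75 10.11  0.52] Tq [ 1.64 -0.23 -0.08] g 21.2 j [-0.22  0.2   1.46  0.    1.48 -0.09]
collar rack x 9.0 lat 0.1 axis z 0.0551 F along -10.11 lat -0.68
```

The stop is found: the collar holds at rack x≈8.9 (predicted 10.5) while force jumps from 5.4 to 10 N. I ease off 1 mm and lift, holding the pressure.

>>> move_arm --pt "1 0 0 0 0 0 15" --pt "0 0 0 0 0 0 15" --pt "0 0 0 0 0 0 15"

```text
clock: 14.72
eef_pos: [0.6145, -0.1046, 0.0538]
tool_rot: [-0.0, 0.755, 0.656, 0.001]
force: [1.1, 7.6, -1.0]
grip_width: 0.244
```

```bash
python3 ax.py
```

```text
t 14.7167 pos [ 0.6145 -0.1046  0.0538] yaw -1.7111 z [ 0.0002  0.0014 -1.    ] F [ 1.08  7.63 -1.01] Tq [ 1.14 -0.17 -0.02] g 20.8 j [-0.22  0.2   1.46  0.    1.48 -0.08]
collar rack x 8.9 lat 0.1 axis z 0.055 F along -7.71 lat -0.0
```

>>> move_arm --pt "0 0 -1.5 0 0 0 15" --pt "0 0 -1.5 0 0 0 15" --pt "0 0 -1.5 0 0 0 15" --pt "0 0 -1.5 0 0 0 15" --pt "0 0 0 0 0 0 15"

```text
clock: 15.13
eef_pos: [0.6142, -0.1033, 0.0583]
tool_rot: [-0.002, 0.755, 0.656, 0.001]
force: [2.7, 8.2, -7.1]
grip_width: 0.247
```

```bash
python3 ax.py
```

```text
t 15.1333 pos [ 0.6142 -0.1033  0.0583] yaw -1.7104 z [-0.0013  0.0043 -1.    ] F [ 2.65  8.23 -7.13] Tq [ 2.07 -0.67  0.22] g 21.1 j [-0.22  0.2   1.45  0.    1.49 -0.08]
collar rack x 7.7 lat -0.4 axis z 0.0595 F along -8.52 lat 1.47
```

>>> move_arm --pt "0.7 0 0 0 0 0 15" --pt "0 0 0 0 0 0 15" --pt "0 0 0 0 0 0 15"

```text
clock: 15.38
eef_pos: [0.6141, -0.1032, 0.0582]
tool_rot: [-0.002, 0.755, 0.656, 0.0]
force: [2.0, 7.7, -6.0]
grip_width: 0.247
```

```bash
python3 ax.py; python3 - <<'E'
from h import *
a=r.grab_frame("wrist");b=r.grab_frame("side");c=r.grab_frame("scene")
z=lambda i,u,v:cv2.resize(i[v:v+90,u:u+110],None,fx=5,fy=5,interpolation=cv2.INTER_CUBIC)
cv2.imwrite("pics/z7.png",cv2.resize(np.vstack([z(c,190,170),z(b,290,210)]),None,fx=.66,fy=.66))
E
```

```text
t 15.3833 pos [ 0.6141 -0.1032  0.0582] yaw -1.7108 z [-0.0017  0.003  -1.    ] F [ 1.97  7.72 -6.01] Tq [ 1.7  -0.53  0.14] g 21.1 j [-0.22  0.2   1.45  0.    1.49 -0.08]
collar rack x 7.6 lat -0.5 axis z 0.0594 F along -7.92 lat 0.87
```

View pics/z7.png

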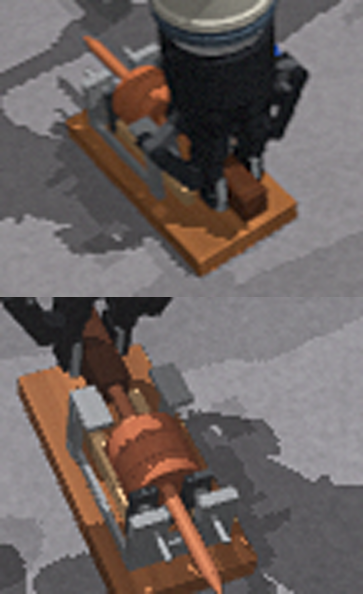

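The collar was forced back 1.2 mm with drag while lifting, and the images show the rings still low, about at the lips. I'll lower again, press more lightly and retry.

>>> move_arm --pt "0 0 1.5 0 0 0 15" --pt "0 0 1.5 0 0 0 15" --pt "0 0 1.5 0 0 0 15" --pt "0 0 1.5 0 0 0 15" --pt "0 0 0 0 0 0 15" --pt "0 0 0 0 0 0 15"

```text
clock: 16.03
eef_pos: [0.6144, -0.1045, 0.0541]
tool_rot: [-0.0, 0.755, 0.656, 0.0]
force: [0.8, 5.7, -1.7]
grip_width: 0.246
```

```bash
python3 ax.py
```

```text
t 16.0333 pos [ 0.6144 -0.1045  0.0541] yaw -1.7118 z [-0.0002  0.0005 -1.    ] F [ 0.83  5.72 -1.68] Tq [ 0.94  0.01 -0.06] g 21.0 j [-0.22  0.2   1.46  0.    1.49 -0.08]
collar rack x 8.9 lat -0.1 axis z 0.0553 F along -5.78 lat 0.02
```

>>> move_arm --pt "0 0 -1 0 0 0 15" --pt "0 0 -1 0 0 0 15" --pt "0 0 -1 0 0 0 15" --pt "0 0 0 0 0 0 15" --pt "0 0 0 0 0 0 15"

```text
clock: 16.45
eef_pos: [0.6142, -0.104, 0.0561]
tool_rot: [-0.001, 0.755, 0.656, 0.0]
force: [2.0, 6.8, -5.0]
grip_width: 0.246
```

```bash
python3 ax.py
```

```text
t 16.45 pos [ 0.6142 -0.104   0.0561] yaw -1.7115 z [-0.001   0.0017 -1.    ] F [ 2.02  6.76 -4.96] Tq [ 1.3  -0.31  0.07] g 21.0 j [-0.22  0.2   1.45  0.    1.49 -0.08]
collar rack x 8.4 lat -0.3 axis z 0.0573 F along -6.97 lat 1.05
```

>>> move_arm --pt "0 0 -1 0 0 0 15" --pt "0 0 -1 0 0 0 15" --pt "0 0 0 0 0 0 15" --pt "0 0 0 0 0 0 15"

```text
clock: 16.78
eef_pos: [0.6142, -0.1034, 0.0578]
tool_rot: [-0.001, 0.755, 0.656, 0.0]
force: [2.3, 7.0, -6.6]
grip_width: 0.248
```

```bash
python3 ax.py
```

```text
t 16.7833 pos [ 0.6142 -0.1034  0.0578] yaw -1.7111 z [-0.0012  0.0028 -1.    ] F [ 2.29  6.98 -6.6 ] Tq [ 1.7  -0.4   0.12] g 21.1 j [-0.22  0.2   1.45  0.    1.49 -0.08]
collar rack x 7.8 lat -0.4 axis z 0.059 F along -7.23 lat 1.28
```

>>> move_arm --pt "0 0 -1 0 0 0 15" --pt "0 0 -1 0 0 0 15" --pt "0 0 0 0 0 0 15" --pt "0 0 0 0 0 0 15"

```text
clock: 17.12
eef_pos: [0.614, -0.1033, 0.0594]
tool_rot: [-0.002, 0.755, 0.656, 0.0]
force: [2.5, 7.3, -6.7]
grip_width: 0.243
```

```bash
python3 ax.py
```

```text
t 17.1167 pos [ 0.614  -0.1033  0.0594] yaw -1.7111 z [-0.0017  0.003  -1.    ] F [ 2.48  7.35 -6.69] Tq [ 1.71 -0.47  0.03] g 20.8 j [-0.22  0.2   1.45  0.    1.5  -0.08]
collar rack x 7.8 lat -0.6 axis z 0.0606 F along -7.62 lat 1.42
```

Forces have levelled off (6.7 N down, 7.6 N axial), so the stack tilted slightly and is now sliding. I continue upward slowly.

>>> move_arm --pt "0 0 -1.5 0 0 0 15" --pt "0 0 -1.5 0 0 0 15" --pt "0 0 0 0 0 0 15" --pt "0 0 0 0 0 0 15"

```text
clock: 17.45
eef_pos: [0.6137, -0.1035, 0.0623]
tool_rot: [-0.002, 0.755, 0.656, 0.0]
force: [1.4, 7.8, -6.4]
grip_width: 0.25
```

```bash
python3 ax.py
```

```text
t 17.45 pos [ 0.6137 -0.1035  0.0623] yaw -1.7113 z [-0.0024  0.0029 -1.    ] F [ 1.43  7.81 -6.45] Tq [ 1.76 -0.32  0.01] g 21.4 j [-0.22  0.2   1.45  0.    1.5  -0.08]
collar rack x 7.9 lat -0.8 axis z 0.0635 F along -7.93 lat 0.32
```

>>> move_arm --pt "0 0 -1.5 0 0 0 15" --pt "0 0 -1.5 0 0 0 15" --pt "0 0 0 0 0 0 15" --pt "0 0 0 0 0 0 15"

```text
clock: 17.78
eef_pos: [0.6136, -0.1036, 0.0651]
tool_rot: [-0.002, 0.755, 0.656, -0.0]
force: [1.5, 5.6, -7.0]
grip_width: 0.248
```

```bash
python3 ax.py
```

```text
t 17.7833 pos [ 0.6136 -0.1036  0.0651] yaw -1.7115 z [-0.0029  0.0028 -1.    ] F [ 1.54  5.59 -7.03] Tq [ 1.73 -0.26 -0.06] g 21.2 j [-0.22  0.19  1.44  0.    1.51 -0.08]
collar rack x 8.1 lat -1.0 axis z 0.0663 F along -5.75 lat 0.73
```

Lifting smoothly. I continue to full clearance with a small lateral correction.

>>> move_arm --pt "0 0.2 -2 0 0 0 15" --pt "0 0.2 -2 0 0 0 15" --pt "0 0.2 -2 0 0 0 15" --pt "0 0.2 -2 0 0 0 15" --pt "0 0.2 -2 0 0 0 15" --pt "0 0 0 0 0 0 15"

```text
clock: 18.28
eef_pos: [0.615, -0.1047, 0.0765]
tool_rot: [-0.001, 0.755, 0.655, -0.0]
force: [-0.0, 4.2, -5.6]
grip_width: 0.248
```

```bash
python3 ax.py
```

```text
t 18.2833 pos [ 0.615  -0.1047  0.0765] yaw -1.712 z [-0.0012  0.0008 -1.    ] F [-0.04  4.17 -5.58] Tq [ 1.45  0.07 -0.13] g 21.2 j [-0.22  0.19  1.43  0.    1.53 -0.08]
collar rack x 9.0 lat 0.6 axis z 0.0777 F along -4.12 lat -0.63
```

>>> move_arm --pt "0 0 -2 0 0 0 15" --pt "0 0 -2 0 0 0 15" --pt "0 0 -2 0 0 0 15" --pt "0 0 -2 0 0 0 15" --pt "0 0 -2 0 0 0 15" --pt "0 0 0 0 0 0 15"

```text
clock: 18.78
eef_pos: [0.6157, -0.1052, 0.0878]
tool_rot: [0.001, 0.755, 0.655, 0.0]
force: [0.7, 2.7, -4.6]
grip_width: 0.25
```

```bash
python3 ax.py
```

```text
t 18.7833 pos [ 0.6157 -0.1052  0.0878] yaw -1.712 z [ 0.0011 -0.0005 -1.    ] F [ 0.69  2.68 -4.62] Tq [ 1.05 -0.04 -0.04] g 21.3 j [-0.22  0.18  1.42 -0.    1.54 -0.08]
collar rack x 9.4 lat 1.3 axis z 0.089 F along -2.76 lat 0.31
```

>>> move_arm --pt "0 -0.2 -3 0 0 0 15" --pt "0 -0.2 -3 0 0 0 15" --pt "0 -0.2 -3 0 0 0 15" --pt "0 -0.2 -3 0 0 0 15" --pt "0 -0.2 -3 0 0 0 15" --pt "0 0 -3 0 0 0 15" --pt "0 0 -3 0 0 0 15" --pt "0 0 -3 0 0 0 15" --pt "0 0 -3 0 0 0 15" --pt "0 0 -3 0 0 0 15"

```text
clock: 19.62
eef_pos: [0.6144, -0.1049, 0.1172]
tool_rot: [0.0, 0.755, 0.656, -0.0]
force: [-0.0, -0.5, -2.7]
grip_width: 0.242
```

>>> move_arm --pt "0 0 -4 0 0 0 15" --pt "0 0 -4 0 0 0 15" --pt "0 0 -4 0 0 0 15" --pt "0 0 -4 0 0 0 15" --pt "0 0 -4 0 0 0 15" --pt "0 0 -4 0 0 0 15" --pt "0 0 0 0 0 0 15" --pt "0 0 0 0 0 0 15"

```text
clock: 20.28
eef_pos: [0.6146, -0.1049, 0.1413]
tool_rot: [0.0, 0.755, 0.656, 0.0]
force: [0.0, 0.7, -3.1]
grip_width: 0.249
```

```bash
python3 ax.py; python3 - <<'E'
from h import *
a=r.grab_frame("scene");b=r.grab_frame("side")
z=lambda i,u,v:cv2.resize(i[v:v+110,u:u+150],None,fx=2.7,fy=2.7,interpolation=cv2.INTER_CUBIC)
cv2.imwrite("pics/z8.png",np.vstack([z(a,190,150),z(b,260,190)]))
E
```

```text
t 20.2833 pos [ 0.6146 -0.1049  0.1413] yaw -1.7118 z [ 0.0007 -0.0002 -1.    ] F [ 0.05  0.67 -3.05] Tq [ 0.23 -0.05 -0.  ] g 21.2 j [-0.22  0.16  1.35 -0.    1.64 -0.08]
collar rack x 9.2 lat 0.2 axis z 0.1425 F along -0.67 lat -0.05
```

View pics/z8.png

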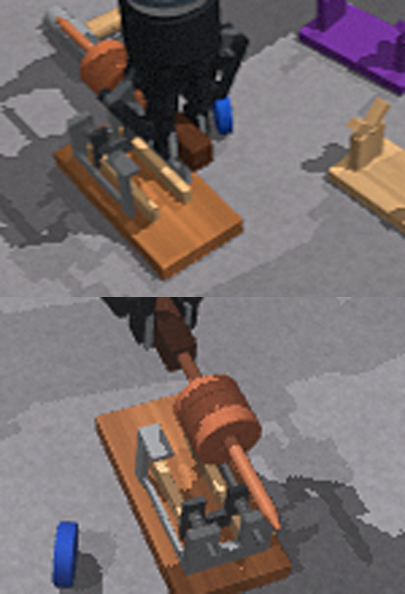

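All three rings hang on the rod, lifted clear of the rack. I check the rod pitch by triangulating the tip, then plan the carry.

```bash
python3 - <<'E'
from h import *
P=now();A=cam("scene");B=cam("side")
t=P[:3,3]-P[:3,0]*.190+[0,0,.0012]
print("tip pred",t,proj(A,t),proj(B,t)); print("tip seen",tri(A,(190+62/2.7,150+22/2.7),B,(260+278/2.7,190+228/2.7)))
plan([.4439,.1055,.142],-1.6028,12)
E
```

```text
tip pred [ 0.5876 -0.293   0.1418] [211.0452 155.3231] [362.7105 274.3968]
tip seen (array([ 0.589 , -0.289 ,  0.1357]), np.float64(0.0046160144415199975))
12 rows of [ 16.17 -15.75  -0.11] [-0.    -0.    -0.104] len 22.57263873025098
radius 0.4562646819555508 0.6072168336330223
```

>>> move_arm --pt "4 -3.9 0 0 0 -0.026 15" --pt "8.1 -7.9 0 0 0 -0.052 15" --pt "12.1 -11.8 0 0 0 -0.078 15" --pt "16.2 -15.8 0 0 0 -0.104 15" --pt "16.2 -15.8 0 0 0 -0.104 15" --pt "16.2 -15.8 0 0 0 -0.104 15" --pt "16.2 -15.8 0 0 0 -0.104 15" --pt "16.2 -15.8 0 0 0 -0.104 15"

```text
clock: 21.05
eef_pos: [0.5232, 0.0129, 0.1407]
tool_rot: [-0.0, 0.735, 0.678, 0.0]
force: [-0.1, -0.9, -2.1]
grip_width: 0.247
```

>>> move_arm --pt "16.2 -15.8 0 0 0 -0.104 15" --pt "16.2 -15.8 0 0 0 -0.104 15" --pt "16.2 -15.8 0 0 0 -0.104 15" --pt "16.2 -15.8 0 0 0 -0.104 15" --pt "12.1 -11.8 0 0 0 -0.078 15" --pt "8.1 -7.9 0 0 0 -0.052 15" --pt "4 -3.9 0 0 0 -0.026 15" --pt "0 0 0 0 0 0 15" --pt "0 0 0 0 0 0 15" --pt "0 0 0 0 0 0 15"

```text
clock: 21.88
eef_pos: [0.4439, 0.1051, 0.1409]
tool_rot: [0.0, 0.719, 0.695, -0.0]
force: [-0.5, -1.0, -2.5]
grip_width: 0.246
```

```bash
python3 - <<'E'
from h import *
st();plan([.4439,.1055,.105],-1.6028,6)
a=r.grab_frame("scene");b=r.grab_frame("side");P=now()
for n,i in(("scene",a),("side",b)):
    c=cam(n);g=lambda d:proj(c,P[:3,3]-P[:3,0]*d+[0,0,.0012])
    h=cv2.cvtColor(i,cv2.COLOR_BGR2HSV);H,S,V=[h[...,k].astype(int) for k in range(3)]
    m=(S>110)&((H<11)|(H>172))&(V>60)
    print(n,[(int(d*1000),int(sum(m[int(round(q[1]+k*nn[1])),int(round(q[0]+k*nn[0]))] for k in range(-14,15)))) for d in np.arange(.06,.2,.008) for q in [g(d)] for nn in [ (lambda t:np.array([-t[1],t[0]])/np.linalg.norm(t))(g(.15)-g(.07)) ]], g(.19))
    cv2.imwrite(f"pics/{n}9.png",i)
E
```

```text
t 21.8833 pos [0.4439 0.1051 0.1409] yaw -1.6036 z [ 0.0003 -0.0004 -1.    ] F [-0.5  -0.96 -2.54] Tq [ 0.13  0.03 -0.03] g 21.0 j [ 0.16 -0.3   1.78 -0.    1.66  0.19]
6 rows of [0.07 0.   5.98] [ 0.001  0.001 -0.002] len 5.980307463434371
radius 0.45615481903268373 0.45626468195555087
scene [(60, 3), (68, 9), (76, 18), (84, 17), (92, 19), (100, 19), (108, 18), (116, 17), (124, 9), (132, 1), (140, 1), (148, 4), (156, 1), (164, 3), (172, 1), (180, 1), (188, 0), (196, 0)] [315.6033 163.3026]
side [(60, 9), (68, 19), (76, 22), (84, 23), (92, 22), (100, 23), (108, 24), (116, 23), (124, 22), (132, 21), (140, 12), (148, 4), (156, 6), (164, 4), (172, 6), (180, 5), (188, 3), (196, 0)] [233.4471 222.1003]
```

The rings are still against the collar (about 74–120 mm from the TCP). I lower onto the stand.

>>> move_arm --pt "0 0 4 0 0 0 15" --pt "0 0 7 0 0 0 15" --pt "0 0 8 0 0 0 15" --pt "0 0 8 0 0 0 15" --pt "0 0 8 0 0 0 15" --pt "0 0 8 0 0 0 15" --pt "0 0 8 0 0 0 15" --pt "0 0 6 0 0 0 15" --pt "0 0 3 0 0 0 15" --pt "0 0 0 0 0 0 15"

```text
clock: 22.82
eef_pos: [0.443, 0.1055, 0.0798]
tool_rot: [-0.0, 0.718, 0.696, -0.001]
force: [0.3, -0.2, -2.1]
grip_width: 0.249
```

>>> move_arm --pt "0 0 2 0 0 0 15" --pt "0 0 2 0 0 0 15" --pt "0 0 2 0 0 0 15" --pt "0 0 2 0 0 0 15" --pt "0 0 2 0 0 0 15" --pt "0 0 0 0 0 0 15" --pt "0 0 0 0 0 0 15" --pt "0 0 0 0 0 0 15"

```text
clock: 23.48
eef_pos: [0.4435, 0.1056, 0.071]
tool_rot: [0.0, 0.718, 0.696, 0.0]
force: [0.3, 0.1, -2.1]
grip_width: 0.243
```

```bash
python3 - <<'E'
from h import *
st()
E
```

```text
t 23.4833 pos [0.4435 0.1056 0.071 ] yaw -1.6029 z [ 0.  0. -1.] F [ 0.26  0.12 -2.06] Tq [ 0.19 -0.02 -0.02] g 20.8 j [ 0.16 -0.27  1.88  0.    1.53  0.19]
```

>>> move_arm --pt "0 0 1 0 0 0 15" --pt "0 0 1 0 0 0 15" --pt "0 0 0 0 0 0 15" --pt "0 0 0 0 0 0 15"

```text
clock: 23.82
eef_pos: [0.4438, 0.1055, 0.0694]
tool_rot: [0.0, 0.718, 0.696, 0.0]
force: [0.2, -0.6, 1.2]
grip_width: 0.24
```

```bash
python3 - <<'E'
from h import *
st()
a=r.grab_frame("scene");b=r.grab_frame("side")
z=lambda i,u,v:cv2.resize(i[v:v+90,u:u+130],None,fx=4,fy=3.3,interpolation=cv2.INTER_CUBIC)
cv2.imwrite("pics/z10.png",np.vstack([z(a,290,170),z(b,170,170)]))
E
```

```text
t 23.8167 pos [0.4438 0.1055 0.0694] yaw -1.6028 z [ 0.0011 -0.0002 -1.    ] F [ 0.19 -0.56  1.23] Tq [-0.2  -0.05  0.02] g 20.5 j [ 0.16 -0.27  1.89 -0.    1.52  0.19]
```

View pics/z10.png

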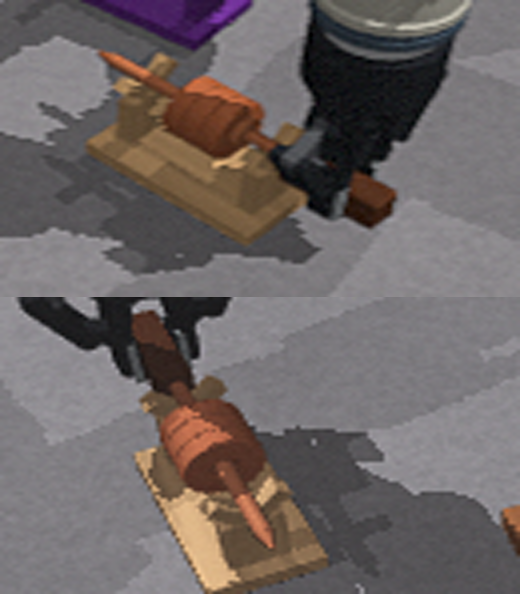

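Both views show the rod in both V notches with the three rings between the posts. The force flipped to +1.2 N upward, so it is seated. Release and retreat.

>>> move_arm --pt "0 0 0 0 0 0 24" --pt "0 0 0 0 0 0 28" --pt "0 0 0 0 0 0 40" --pt "0 0 0 0 0 0 60" --pt "0 0 0 0 0 0 60" --pt "0 0 0 0 0 0 60" --pt "0 0 0 0 0 0 60"

```text
clock: 24.5
eef_pos: [0.4435, 0.1056, 0.0688]
tool_rot: [-0.0, 0.718, 0.696, -0.0]
force: [0.7, -0.4, 0.1]
grip_width: 0.702
```

>>> move_arm --pt "0 0 -6 0 0 0 60" --pt "0 0 -15 0 0 0 60" --pt "0 0 -25 0 0 0 60" --pt "0 0 -25 0 0 0 60" --pt "0 0 -25 0 0 0 60" --pt "0 0 -25 0 0 0 60" --pt "0 0 -25 0 0 0 60" --pt "0 0 -10 0 0 0 60" --pt "0 0 0 0 0 0 60" --pt "0 0 0 0 0 0 60"

```text
clock: 25.33
eef_pos: [0.4436, 0.1056, 0.2246]
tool_rot: [0.0, 0.718, 0.696, 0.0]
force: [-0.2, -0.3, -0.5]
grip_width: 0.704
```

```bash
python3 - <<'E'
from h import *
st();im=r.grab_frame("wrist");cv2.imwrite("pics/w11.png",im);w=cam("wrist",r.sense())
h=cv2.cvtColor(im,cv2.COLOR_BGR2HSV);H,S,V=[h[...,i].astype(int) for i in range(3)]
m=(S>120)&((H<11)|(H>170))&(V>50);m[:, :240]=0;m[:,330:]=0
print("handle+rod centre/width by row:")
for v in range(180,400,8):
    u=np.where(m[v])[0]
    if len(u): X=onz(w,((u.min()+u.max())/2,v),.075);print(v,len(u),X[:2],end=" | ")
A=cam("scene");B=cam("side");a=r.grab_frame("scene");b=r.grab_frame("side")
for n,i,c in(("scene",a,A),("side",b,B)):
    hh=cv2.cvtColor(i,cv2.COLOR_BGR2HSV);mm=((hh[...,1]>110)&((hh[...,0]<11)|(hh[...,0]>172))&(hh[...,2]>60)).astype(np.uint8)
    p=proj(c,(.4375,-.085,.07)).astype(int);y,x=np.where(mm[p[1]-12:p[1]+12,p[0]-12:p[0]+12]);
    print("\n",n,"pred tip",proj(c,(.4384,-.0845,.07)),"copper near: x",x.min()+p[0]-12,x.max()+p[0]-12,"y",y.min()+p[1]-12,y.max()+p[1]-12)
E
```

```text
t 25.3333 pos [0.4436 0.1056 0.2246] yaw -1.6029 z [ 0.0003  0.     -1.    ] F [-0.15 -0.29 -0.54] Tq [ 0.03 -0.03 -0.01] g 60.1 j [ 0.16 -0.3   1.64 -0.    1.8   0.19]
handle+rod centre/width by row:
180 22 [0.4433 0.1206] | 188 23 [0.4435 0.1135] | 196 22 [0.4429 0.1063] | 204 22 [0.4426 0.0989] | 212 23 [0.4428 0.0914] | 220 22 [0.4422 0.0839] | 228 22 [0.4419 0.0761] | 236 21 [0.4422 0.0683] | 244 9 [0.441  0.0603] | 252 9 [0.4407 0.0522] | 260 23 [0.4424 0.0439] | 268 45 [0.4412 0.0356] | 276 47 [0.4409 0.027 ] | 284 46 [0.4402 0.0184] | 292 45 [0.4404 0.0095] | 300 45 [0.4401 0.0005] | 308 43 [ 0.4398 -0.0086] | 316 29 [ 0.4396 -0.018 ] | 324 9 [ 0.4393 -0.0275] | 332 9 [ 0.438  -0.0371] | 340 7 [ 0.4377 -0.0469] | 348 7 [ 0.4373 -0.057 ] | 356 7 [ 0.437  -0.0672] | 364 2 [ 0.4372 -0.0776] | 
 scene pred tip [314.5475 184.888 ] copper near: x 315 325 y 186 194

 side pred tip [237.6641 244.7614] copper near: x 230 238 y 233 245
```

The rod lies straight and level and the tip matches in both views. One last check on its place along the stand, from the foot edge in the first wrist image (v≈230), then I hand in.

```bash
python3 - <<'E'
from h import *
P=T([.4447,.1298,.2202],tool(-1.6147));q=Ro.from_matrix(P[:3,:3]).as_quat()
w=cam("wrist",{"tool_rot":[q[3],q[0],q[1],q[2]],"eef_pos":P[:3,3]})
im=cv2.imread("pics/w1.png").astype(int)
for u in(257,306):
    g=im[215:245,u,2]-im[215:245,u,0];v=215+np.abs(np.diff(g)).argmax()+.5
    print(u,v,"foot near edge",onz(w,(u,v),.014)[:2])
v=[onz(w,(282,x),.014)[1] for x in(332,)];print("far edge approx",v)
im=cv2.imread("pics/w11.png");h=cv2.cvtColor(im,cv2.COLOR_BGR2HSV).astype(int)
E
python3 - <<'E'
import sys;sys.path.insert(0,'.')
import os;os.chdir('.')
from h import *
w=cam("wrist",r.sense());im=cv2.imread("pics/w11.png");h=cv2.cvtColor(im,cv2.COLOR_BGR2HSV).astype(int)
m=(h[:,282,1]>120)&((h[:,282,0]<11)|(h[:,282,0]>170));print("wood-red rows",np.where(m)[0].min(),"handle back top",[onz(w,(283,v),z)[1] for v,z in((np.where(m)[0].min(),.055),)])
u=[ (v,int(((h[v,260:306,1]>120)&((h[v,260:306,0]<11)|(h[v,260:306,0]>170))).sum())) for v in range(234,246)];print(u)
print([round(onz(w,(282,v),.081)[1],4) for v in range(238,244)])
E
```

```text
257 228.5 foot near edge [0.4156 0.0778]
306 227.5 foot near edge [0.4693 0.0767]
far edge approx [np.float64(-0.059785472608964774)]
wood-red rows 160 handle back top [np.float64(0.13444056915588232)]
[(234, 22), (235, 21), (236, 21), (237, 12), (238, 10), (239, 9), (240, 9), (241, 9), (242, 9), (243, 9), (244, 9), (245, 9)]
[np.float64(0.0692), np.float64(0.0682), np.float64(0.0672), np.float64(0.0663), np.float64(0.0653), np.float64(0.0643)]
```

```bash
python3 - <<'E'
from plant import r
print(r.close_job())
E
```

```text
the job is handed in; nothing more can be done
None
```

I threaded the rod through all three rings, lifted them out together, laid the loaded rod back in both notches and let go. The job is handed in at about 25 s on the robot's clock; it returns no verdict.

**Pushing back:** the plate's stop was clear: the collar stopped moving while the axial force rose from 5.4 to 10 N. I then eased off before lifting.

**First lift aborted:** the collar was forced back 1.2 mm with about 6 N of drag, so I lowered the rods and rings again and retried at about 6 N. The collar backed off about 1 mm again, but the forces levelled off and the rings slid out. The axial force read at the wrist never went above about 10 N, against the 16 N limit.

**Last checks:**
- **Rod and rings:** the rod lies straight in both notches, level as far as I can measure. The rings sit next to the collar between the posts, and the gripper is open and well clear.
- **Tip:** its position roughly agrees with the prediction in both fixed cameras (within a pixel or so).
- **Place along the stand:** the views disagree. The overhead and side cameras put the handle at about -98 mm, the wrist camera at about -92 to -95 mm. All of these are within the allowed -91 to -109 mm, but the wrist camera's figure is close to the limit.
- **Bystanders:** I planned no move near the jar, tub or hammer, but I did not re-measure them at the end.

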